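Carry a set of nail-varnish bottles from the display rack to the work rack in order

ROBOT

A 6-joint arm with a two-finger parallel gripper is mounted at the origin on the work surface. World frame = base frame: x ahead of the robot, y to its left, z up, the work surface at z = 0. Lengths are in m, angles in rad, forces in N, time in s.
With the tool pointing down it reaches from about 0.375 to 0.9 m from the base axis. Payload 3.1 kg.
Tool frame: the origin (TCP) lies at the very end of the fingers, on their centre line; the grasp point (between the pads) lies 19 mm behind it (robot.pinch_z is the distance from the TCP to the grasp point, in m); z points along the fingers, y is the direction in which the jaws open and shut (so a half turn about z gives the same grasp; the last joint's range is limited). The gripper opens to 85 mm and grips with 20 to 120 N. Pads are 22 mm wide; open, the fingers measure 114 mm over their backs; the gripper's body (76 mm by 85 mm) begins 54 mm behind the grasp point. The pads swing forward as they close: fully open they stand 13 mm farther back than shut.
Start: joints at [-1.413, 0.527, 1.433, -0, 1.181, -0.178], TCP at [0.206, -0.59, 0.231] pointing down, gripper open.
Joint ranges: [-3.08, 3.08], [-0.75, 2.2], [0.22, 2.44], [-1.43, 4.57], [0, 2.65], [-2.85, 2.85]. Speed limits (rad/s): [2.79, 2.79, 3.14, 3.14, 3.14, 3.14].

INTERFACE

Orientations are given as a unit quaternion [x, y, z, w].
In Python, from plant import robot gives the robot as it stands.
- The arm moves only by the tool carry_out, never from a script. Its argument "steps" is a list of rows, each a list of 6 numbers: the shift along the tool's x, y, z in m, then the turn, a rotation vector about the tool's x, y, z in degrees. In form: [[x, y, z, rx, ry, rz], ...]. A call has 1 to 20 rows; each row shifts and turns the commanded pose from where the row before left it, along the tool's axes as they then stand; what a row does not reach is not made up. A row lasts 1/8 s, in which the tool goes at most 62.5 mm and 10.7 degrees, less where a joint would pass 70% of its speed; a pose out of reach is approached as far as the arm can. A call with a gripper value outside its range is refused whole. "fingers" is the opening in per cent of the stroke, from 0 (shut) to 100 (fully open), set as the call begins (left out, the last holds). The fingers move at their own pace and stop on an object; "grip_force" is the grip in N (left out, the last holds). Time passes only in rows, so rows that do not move let the fingers close. It gives the time, the measured TCP pose, the force and the opening at its end, in the units of the state.
- robot.state(): the state, without advancing time (a new reading comes with each control period).
- robot.camera(name): name is "side" or "top" or "wrist"; returns a dict with "color" (400x640x3 uint8, blue, green, red), "K" (3x3 intrinsics, pixels), "cam_to_world" (4x4, takes a point from camera to world coordinates). Camera axes: x right, y down, z forward; pixel columns grow to the right and rows downward; lengths in m; the calibration is good to about 2 mm. The wrist camera is an equidistant fisheye: a pixel r from the principal point sees the ray r / f radians off the axis. A picture is of the moment at which its call begins. There is no depth.
- robot.finish_job(): hands the job in, once; it reports no verdict.
The state is a dict: "time": time; "joint_positions": joint angles; "dq": joint speeds; "tau": joint torques, N m; "position": TCP position; "tool_rot": TCP orientation; "contact_force": force on the tool from outside, world axes, zero at the start; "ft_torque": the same for the moment, N m; "finger_gap": finger opening in m.
Only numpy, scipy, OpenCV 4.12 (cv2) and the standard library are available. Lean on these libraries where they do the work, as an engineer would, in place of code of your own. Each camera call takes 0.05 s, during which the arm holds its last target.

TASK

The four nail-varnish bottles stand in the metal display rack in the order in which the technician will use them. Move them to the empty bamboo work rack, one to each compartment, keeping them in the same order from left to right (as the robot sees the row), so that the leftmost bottle ends in the leftmost compartment and so on. They are glass and full: carry them upright, set each down gently on the compartment floor rather than dropping it, and leave all four standing upright.

Things in the scene. Friction and masses are not known exactly. Their poses are not given: they have to be found in the camera images.
- round_bottle (a point): The round bottle: cylindrical glass body 32 mm across with sloping shoulders, thin black cap 14 mm across; 80 mm tall. The point is on its axis half-way up, 40 mm above its underside; the cap runs from 2 mm to 40 mm above the point (38 mm long), the shoulder begins 10 mm below the point. Plum glass, stands upright in a cup of the display rack at the start, about 50 to 110 g; z axis up along the bottle.
- square_bottle (a point): The square bottle: glass body 28 x 28 mm square, 42 mm high to the cap, round black cap 16 mm across; 74 mm tall. The point is on its axis half-way up, 37 mm above its underside; the cap runs from 5 mm to 37 mm above the point (32 mm long). Plum glass, stands upright in a cup of the display rack at the start, about 50 to 110 g; z axis up along the bottle.
- tall_bottle (a point): The tall slim bottle: cylindrical glass body 26 mm across, thick round black cap 20 mm across; 96 mm tall. The point is on its axis half-way up, 48 mm above its underside; the cap runs from 8 mm to 48 mm above the point (40 mm long). Plum glass, stands upright in a cup of the display rack at the start, about 50 to 110 g; z axis up along the bottle.
- squat_bottle (a point): The squat bottle: wide glass body 38 mm across with long sloping shoulders, thick round black cap 24 mm across; 68 mm tall. The point is on its axis half-way up, 34 mm above its underside; the cap runs from 2 mm to 34 mm above the point (32 mm long). Plum glass, stands upright in a cup of the display rack at the start, about 50 to 110 g; z axis up along the bottle.
- display_rack: The full rack: fixed aluminium bench 256 mm long (along its y), 66 deep, 30 high, with a 12 mm lip along its far edge and four grey cups in a row 60 mm apart (at y = +90, +30, -30, -90 mm). Origin: centre of its underside, on the table; x away from the robot, y along the row to the robot's left, z up. Left or right of the robot, turned up to 0.3 rad.
- cup_round: The display rack's cup in which the round bottle stands at the start, fixed to the rack: a shallow round grey cup 54 mm across and 9 mm high, its floor 3 mm thick. Origin: centre of its underside, on the bench top; axes as the display rack's. All four cups are alike.
- cup_square: The display rack's cup in which the square bottle stands at the start, fixed to the rack: a shallow round grey cup 54 mm across and 9 mm high, its floor 3 mm thick. Origin: centre of its underside, on the bench top; axes as the display rack's. All four cups are alike.
- cup_tall: The display rack's cup in which the tall bottle stands at the start, fixed to the rack: a shallow round grey cup 54 mm across and 9 mm high, its floor 3 mm thick. Origin: centre of its underside, on the bench top; axes as the display rack's. All four cups are alike.
- cup_squat: The display rack's cup in which the squat bottle stands at the start, fixed to the rack: a shallow round grey cup 54 mm across and 9 mm high, its floor 3 mm thick. Origin: centre of its underside, on the bench top; axes as the display rack's. All four cups are alike.
- work_rack: The empty rack: fixed bamboo box 244 mm long (along its y), 64 deep, 28 high, open above, thin walls making a row of four compartments, 56 x 56 mm inside, centred at x = 0, y = +90, +30, -30, -90 mm; their floor is 4 mm above the origin. Origin: centre of its underside, on the table; axes like the display rack's. On the other side of the robot, turned up to 0.3 rad.
Mind the look-alikes: they are no part of the job. What is shaped like the part that bears round_bottle but yellow is not meant.

How it is judged:
At the end, for the whole second after the job is handed in: Each bottle stands in the work-rack compartment with the same place in the row, from the left, as the cup it started in: one per compartment (within 18 mm of its centre along each rack axis), on the floor (height within 6 mm), upright within 0.12 rad, released and at rest (((y of cup_round in the frame of display_rack between 0.07 and 0.11 m and y of round_bottle in the frame of work_rack between 0.072 and 0.108 m) or (y of cup_round in the frame of display_rack between 0.01 and 0.05 m and y of round_bottle in the frame of work_rack between 0.012 and 0.048 m) or (y of cup_round in the frame of display_rack between -0.05 and -0.01 m and y of round_bottle in the frame of work_rack between -0.048 and -0.012 m) or (y of cup_round in the frame of display_rack between -0.11 and -0.07 m and y of round_bottle in the frame of work_rack between -0.108 and -0.072 m)) and x of round_bottle in the frame of work_rack between -0.018 and 0.018 m and z of round_bottle in the frame of work_rack between 0.038 and 0.05 m and angle between each of round_bottle, square_bottle, tall_bottle, squat_bottle's own z axis and vertical below 0.12 rad and linear speed of each of bottle_round, bottle_square, bottle_tall, bottle_squat below 0.02 m/s and ((y of cup_square in the frame of display_rack between 0.07 and 0.11 m and y of square_bottle in the frame of work_rack between 0.072 and 0.108 m) or (y of cup_square in the frame of display_rack between 0.01 and 0.05 m and y of square_bottle in the frame of work_rack between 0.012 and 0.048 m) or (y of cup_square in the frame of display_rack between -0.05 and -0.01 m and y of square_bottle in the frame of work_rack between -0.048 and -0.012 m) or (y of cup_square in the frame of display_rack between -0.11 and -0.07 m and y of square_bottle in the frame of work_rack between -0.108 and -0.072 m)) and x of square_bottle in the frame of work_rack between -0.018 and 0.018 m and z of square_bottle in the frame of work_rack between 0.035 and 0.047 m and ((y of cup_tall in the frame of display_rack between 0.07 and 0.11 m and y of tall_bottle in the frame of work_rack between 0.072 and 0.108 m) or (y of cup_tall in the frame of display_rack between 0.01 and 0.05 m and y of tall_bottle in the frame of work_rack between 0.012 and 0.048 m) or (y of cup_tall in the frame of display_rack between -0.05 and -0.01 m and y of tall_bottle in the frame of work_rack between -0.048 and -0.012 m) or (y of cup_tall in the frame of display_rack between -0.11 and -0.07 m and y of tall_bottle in the frame of work_rack between -0.108 and -0.072 m)) and x of tall_bottle in the frame of work_rack between -0.018 and 0.018 m and z of tall_bottle in the frame of work_rack between 0.046 and 0.058 m and ((y of cup_squat in the frame of display_rack between 0.07 and 0.11 m and y of squat_bottle in the frame of work_rack between 0.072 and 0.108 m) or (y of cup_squat in the frame of display_rack between 0.01 and 0.05 m and y of squat_bottle in the frame of work_rack between 0.012 and 0.048 m) or (y of cup_squat in the frame of display_rack between -0.05 and -0.01 m and y of squat_bottle in the frame of work_rack between -0.048 and -0.012 m) or (y of cup_squat in the frame of display_rack between -0.11 and -0.07 m and y of squat_bottle in the frame of work_rack between -0.108 and -0.072 m)) and x of squat_bottle in the frame of work_rack between -0.018 and 0.018 m and z of squat_bottle in the frame of work_rack between 0.032 and 0.044 m); the robot touches nothing.
It fails at once if a bottle is tipped over or laid down (tilted more than 0.8 rad) (angle between any of round_bottle, square_bottle, tall_bottle, squat_bottle's own z axis and vertical above 0.8 rad).
It fails at once if a bottle is dropped into the work rack (faster than 0.6 m/s within 20 mm of the height at which it stands there) ((linear speed of bottle_round above 0.6 m/s and z of round_bottle in the frame of work_rack between 0.024 and 0.064 m and x of round_bottle in the frame of work_rack between -0.035 and 0.035 m and y of round_bottle in the frame of work_rack between -0.125 and 0.125 m) or (linear speed of bottle_square above 0.6 m/s and z of square_bottle in the frame of work_rack between 0.021 and 0.061 m and x of square_bottle in the frame of work_rack between -0.035 and 0.035 m and y of square_bottle in the frame of work_rack between -0.125 and 0.125 m) or (linear speed of bottle_tall above 0.6 m/s and z of tall_bottle in the frame of work_rack between 0.032 and 0.072 m and x of tall_bottle in the frame of work_rack between -0.035 and 0.035 m and y of tall_bottle in the frame of work_rack between -0.125 and 0.125 m) or (linear speed of bottle_squat above 0.6 m/s and z of squat_bottle in the frame of work_rack between 0.018 and 0.058 m and x of squat_bottle in the frame of work_rack between -0.035 and 0.035 m and y of squat_bottle in the frame of work_rack between -0.125 and 0.125 m)).
It also fails if it takes over 109 s, if anything falls off the work surface, if the arm or the gripper's body presses on something with over 40 N, if the wrist force passes 120 N, or if a joint passes its speed limit or range.

## Working session

There is one attempt and no reset: what is moved stays moved. The work goes in short steps, Python scripts to look and compute and a tool call to move; the robot and the scene stay as the last step left them, time stands still between calls to the robot, and variables do not carry over. Pictures are saved under pics/ and viewed, and the job is handed in when it is done.

Besides the shell and the picture viewer there is one more tool, called after "Emit:" as a command line: name --pt "numbers of a row" for each row, then --argument value for the rest. carry_out: Moves the arm, as the interface text tells. Its arguments: {"type":"object","properties":{"steps":{"type":"array","items":{"type":"array","items":{"type":"number"}}},"fingers":{"type":"number"},"grip_force":{"type":"number"}},"required":["steps"]}

```bash
mkdir -p pics; python3 - <<'E'
from plant import robot
import cv2
print(robot.state())
for n in ["side","top","wrist"]:
    c=robot.camera(n); cv2.imwrite(f"pics/{n}0.png",c["color"]); print(n,c["K"].round(1).tolist(),c["cam_to_world"].round(4).tolist())
E
```

```text
{'time': 0.0, 'joint_positions': array([-1.41351609e+00,  5.28465291e-01,  1.43390013e+00, -6.82365525e-05,
        1.18140035e+00, -1.78497124e-01]), 'dq': array([ 5.49556714e-04, -8.26761810e-04, -1.75924575e-04, -2.07178405e-05,
       -3.88695731e-04, -1.14934064e-03]), 'tau': array([-5.28942237e-04, -4.42349911e+01, -1.78025848e+01, -2.20200714e-04,
        8.56784784e-03,  8.35972060e-06]), 'position': array([ 0.20583672, -0.58937153,  0.23033485]), 'tool_rot': array([ 9.85937015e-01,  1.67113796e-01, -2.00218213e-05, -1.08682891e-03]), 'contact_force': array([0.46819089, 0.71425775, 1.23013648]), 'ft_torque': array([-0.06303907, -0.00656004, -0.04234829]), 'finger_gap': 0.0855522799620549}
side [[376.0, 0.0, 320.9], [0.0, 376.0, 196.8], [0.0, 0.0, 1.0]] [[0.9942, -0.0697, 0.0818, 0.4523], [-0.107, -0.5729, 0.8126, -0.6924], [-0.0097, -0.8166, -0.5771, 0.5921], [0.0, 0.0, 0.0, 1.0]]
top [[398.6, 0.0, 319.8], [0.0, 398.6, 196.1], [0.0, 0.0, 1.0]] [[-0.0056, -0.9862, 0.1655, 0.3685], [-0.9997, 0.0014, -0.0252, 0.0158], [0.0246, -0.1656, -0.9859, 0.815], [0.0, 0.0, 0.0, 1.0]]
wrist [[309.7, 0.0, 319.4], [0.0, 309.7, 195.0], [0.0, 0.0, 1.0]] [[0.3283, -0.904, -0.2739, 0.2751], [-0.9446, -0.3147, -0.0935, -0.5654], [-0.0017, 0.2894, -0.9572, 0.3734], [0.0, 0.0, 0.0, 1.0]]
```

View pics/top0.png

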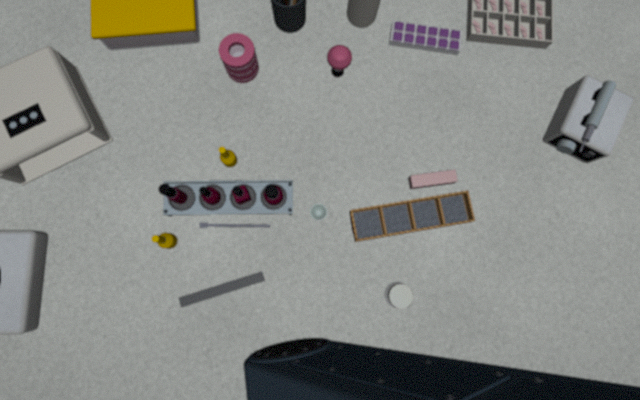

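View pics/side0.png

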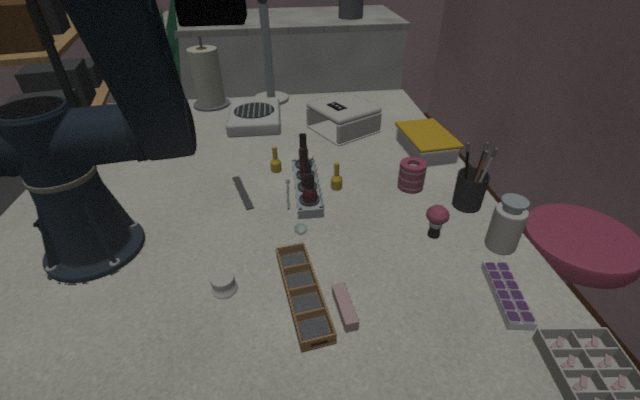

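View pics/wrist0.png

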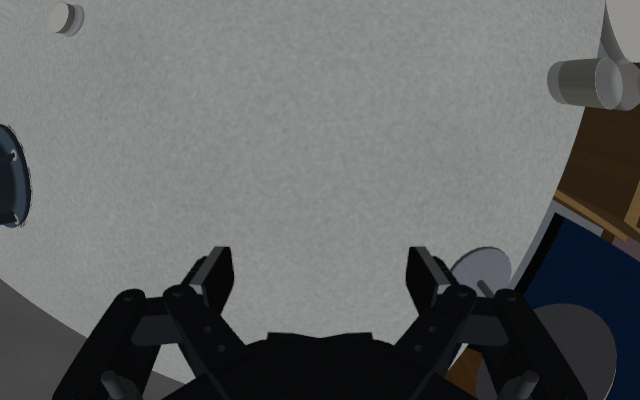

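Top view: display rack with plum bottles at about (178,195), (210,196), (242,195) and (273,196). The empty bamboo rack is at (412,216). The yellow look-alike bottles are at (227,157) and (165,241), not in the rack. Next, a close crop.

```bash
python3 - <<'E'
import cv2
a=cv2.imread("pics/top0.png")
cv2.imwrite("pics/t_d.png",cv2.resize(a[170:225,150:305],None,fx=5,fy=5,interpolation=cv2.INTER_CUBIC))
cv2.imwrite("pics/t_w.png",cv2.resize(a[185:245,340:485],None,fx=5,fy=5,interpolation=cv2.INTER_CUBIC))
a=cv2.imread("pics/side0.png")
cv2.imwrite("pics/s_d.png",cv2.resize(a[125:225,270:350],None,fx=6,fy=6,interpolation=cv2.INTER_CUBIC))
E
```

```text
(no output)
```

View pics/t_d.png

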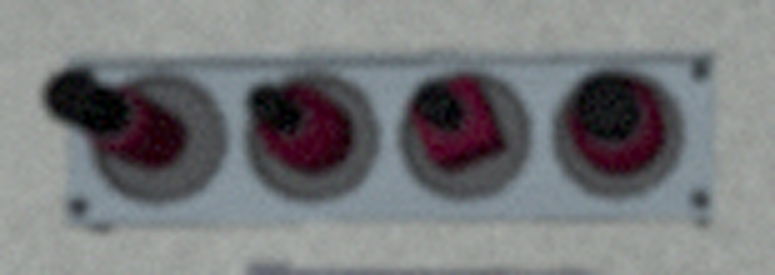

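View pics/t_w.png

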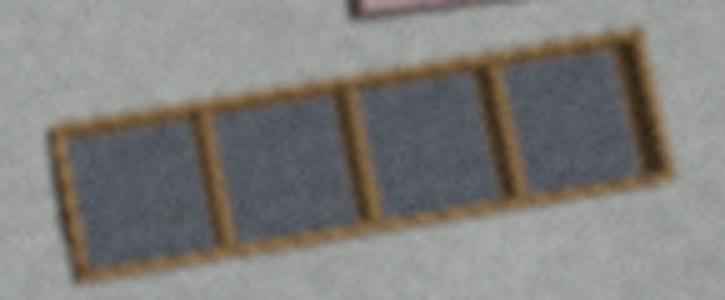

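View pics/s_d.png

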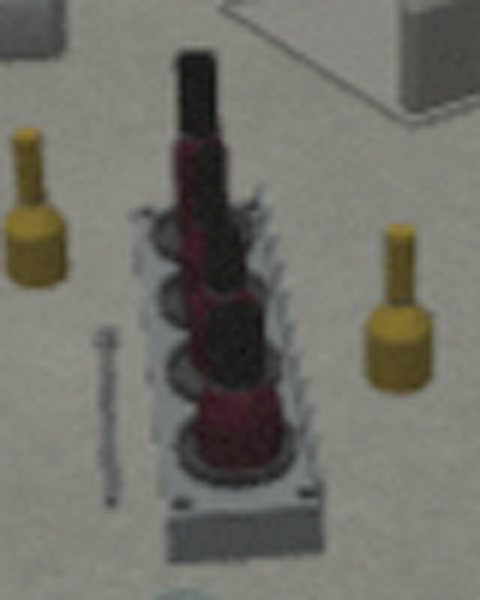

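```bash
cat > h.py <<'E'
import numpy as np
T=dict(K=np.array([[398.6,0,319.8],[0,398.6,196.1],[0,0,1]]),M=np.array([[-0.0056,-0.9862,0.1655,0.3685],[-0.9997,0.0014,-0.0252,0.0158],[0.0246,-0.1656,-0.9859,0.815]]))
S=dict(K=np.array([[376,0,320.9],[0,376,196.8],[0,0,1]]),M=np.array([[0.9942,-0.0697,0.0818,0.4523],[-0.107,-0.5729,0.8126,-0.6924],[-0.0097,-0.8166,-0.5771,0.5921]]))
def pt(c,u,v,z):
    d=c["M"][:,:3]@np.linalg.solve(c["K"],[u,v,1]); o=c["M"][:,3]
    return (o+d*(z-o[2])/d[2])[:2]
E
python3 - <<'E'
from h import *
f=lambda x,y,z:pt(T,x/5+150,y/5+170,z)
print("cups"); c=[f(160,138,.039),f(313,137,.039),f(465,136,.039),f(619,135,.039)]
for p in c: print(p.round(4))
print("spacing",[np.linalg.norm(c[i]-c[i+1]).round(4) for i in range(3)])
print("caps")
for p in [f(70,96,.129),f(268,101,.113),f(433,99,.107),f(607,103,.101)]: print(p.round(4))
print("corners bench")
for p in [f(68,62,.03),f(712,55,.03),f(712,222,.03),f(68,222,.03)]:print(p.round(4))
g=lambda x,y:pt(T,x/5+340,y/5+185,.028)
q=np.array([g(52,128),g(640,30),g(672,178),g(80,280)])
print("work",q.round(4),q.mean(0).round(4),[np.linalg.norm(q[i]-q[(i+1)%4]).round(4) for i in range(4)])
d=q[0]-q[1]+q[3]-q[2];d/=np.linalg.norm(d);print("yaw",np.arctan2(-d[0],d[1]))
for y in (.09,.03,-.03,-.09):print((q.mean(0)+y*d).round(4))
h=lambda x,y,z:pt(S,x/6+270,y/6+125,z)
print("side cap tops",[h(196,57,.129).round(4),h(237,302,.101).round(4)])
print("squat cup side",h(235,448,.039).round(4))
E
```

```text
cups
[0.4962 0.2657]
[0.4965 0.2062]
[0.4968 0.1469]
[0.4971 0.0865]
spacing [np.float64(0.0595), np.float64(0.0593), np.float64(0.0603)]
caps
[0.4962 0.2684]
[0.4973 0.2045]
[0.499  0.1472]
[0.4986 0.0854]
corners bench
[0.5284 0.3065]
[0.5311 0.0506]
[0.4636 0.0502]
[0.4643 0.3027]
work [[ 0.4712 -0.0652]
 [ 0.5106 -0.3047]
 [ 0.4504 -0.3136]
 [ 0.4108 -0.0751]] [ 0.4608 -0.1896] [np.float64(0.2427), np.float64(0.0609), np.float64(0.2417), np.float64(0.0612)]
yaw 0.16394890748575006
[ 0.4461 -0.1009]
[ 0.4559 -0.1601]
[ 0.4657 -0.2192]
[ 0.4755 -0.2784]
side cap tops [array([0.4997, 0.2653]), array([0.5038, 0.0936])]
squat cup side [0.5    0.0775]
```

Order from the left: tall, round, square, squat. Cup and cap measurements agree within about 3 mm, and the spacing is 60 mm. I'll grip by the caps, with the jaws along world x. First I turn the tool so that tool x = world y and tool y = world x.

Emit:
carry_out --pt "0 0 0 0 0 -10" --pt "0 0 0 0 0 -10" --pt "0 0 0 0 0 -10" --pt "0 0 0 0 0 -10" --pt "0 0 0 0 0 -10" --pt "0 0 0 0 0 -10" --pt "0 0 0 0 0 -10.7" --pt "0 0 0 0 0 0" --fingers 100

```text
time: 1.15
position: [0.2059, -0.5898, 0.2309]
tool_rot: [0.708, 0.706, 0.0, -0.0]
contact_force: [-0.4, -0.7, -0.0]
finger_gap: 0.0853
```

Emit:
carry_out --pt "0.043 0.025 0 0 0 0" --pt "0.043 0.025 0 0 0 0" --pt "0.043 0.025 0 0 0 0" --pt "0.043 0.025 0 0 0 0" --pt "0.043 0.025 0 0 0 0" --pt "0.043 0.025 0 0 0 0" --pt "0.043 0.025 0 0 0 0" --pt "0.043 0.025 0 0 0 0" --pt "0.043 0.025 0 0 0 0" --pt "0.043 0.025 0 0 0 0" --pt "0 0 0 0 0 0" --pt "0 0 0 0 0 0"

```text
time: 2.65
position: [0.4564, -0.1605, 0.2313]
tool_rot: [0.708, 0.706, -0.0, 0.0]
contact_force: [0.5, -0.4, -0.8]
finger_gap: 0.0853
```

Emit:
carry_out --pt "0.042 0.004 0 0 0 0" --pt "0.042 0.004 0 0 0 0" --pt "0.042 0.004 0 0 0 0" --pt "0.042 0.004 0 0 0 0" --pt "0.042 0.004 0 0 0 0" --pt "0.042 0.004 0 0 0 0" --pt "0.042 0.004 0 0 0 0" --pt "0.042 0.004 0 0 0 0" --pt "0.042 0.004 0 0 0 0" --pt "0.042 0.004 0 0 0 0" --pt "0 0 0 0 0 0" --pt "0 0 0 0 0 0"

```text
time: 4.15
position: [0.497, 0.258, 0.231]
tool_rot: [0.708, 0.706, -0.001, 0.0]
contact_force: [-0.5, -0.0, -0.2]
finger_gap: 0.0851
```

```bash
python3 - <<'E'
from plant import robot
import cv2
c=robot.camera("wrist"); cv2.imwrite("pics/w1.png",c["color"]); print(c["cam_to_world"].round(4).tolist())
E
```

```text
[[1.0, -0.004, -0.0022, 0.4969], [-0.0044, -0.9568, -0.2908, 0.3319], [-0.0009, 0.2908, -0.9568, 0.3739], [0.0, 0.0, 0.0, 1.0]]
```

View pics/w1.png

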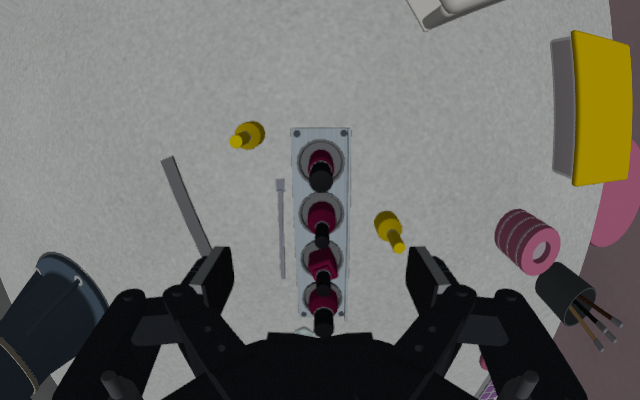

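```bash
cat >> h.py <<'E'
def wp(M,u,v,z,K=(309.7,319.4,195.0)):
    M=np.array(M);x,y=u-K[1],v-K[2];r=np.hypot(x,y);t=r/K[0]
    d=M[:3,:3]@np.array([np.sin(t)*x/r,np.sin(t)*y/r,np.cos(t)]);o=M[:3,3]
    return (o+d*(z-o[2])/d[2])[:2]
E
python3 - <<'E'
from h import *
import cv2
M=[[1.0, -0.004, -0.0022, 0.4969], [-0.0044, -0.9568, -0.2908, 0.3319], [-0.0009, 0.2908, -0.9568, 0.3739]]
for u,v,z in [(320,183,.129),(322,241,.113),(323,285,.107),(323,325,.101),(321,161,.039),(321.5,213,.039),(321.5,258,.039),(322,298,.039)]: print(wp(M,u,v,z).round(4))
a=cv2.imread("pics/w1.png");cv2.imwrite("pics/w1c.png",cv2.resize(a[130:340,280:365],None,fx=2.8,fy=2.8,interpolation=cv2.INTER_CUBIC))
E
```

```text
[0.4969 0.2677]
[0.4985 0.2079]
[0.4995 0.1548]
[0.4997 0.095 ]
[0.4981 0.2691]
[0.4985 0.2084]
[0.4983 0.1496]
[0.4989 0.0889]
```

View pics/w1c.png

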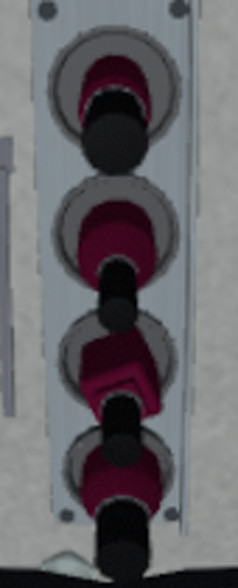

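Emit:
carry_out --pt "0.01 0.0005 0 0 0 0" --pt "0 0 0.02 0 0 0" --pt "0 0 0.02 0 0 0" --pt "0 0 0.02 0 0 0" --pt "0 0 0.02 0 0 0" --pt "0 0 0.02 0 0 0" --pt "0 0 0.02 0 0 0" --pt "0 0 0.018 0 0 0" --pt "0 0 0 0 0 0" --pt "0 0 0 0 0 0"

```text
time: 5.45
position: [0.498, 0.2696, 0.0939]
tool_rot: [0.708, 0.707, 0.0, 0.0]
contact_force: [0.2, 0.4, -0.1]
finger_gap: 0.0855
```

Emit:
carry_out --pt "0 0 0 0 0 0" --pt "0 0 0 0 0 0" --pt "0 0 0 0 0 0" --pt "0 0 0 0 0 0" --pt "0 0 0 0 0 0" --pt "0 0 0 0 0 0" --pt "0 0 0 0 0 0" --pt "0 0 0 0 0 0" --fingers 0 --grip_force 30

```text
time: 6.45
position: [0.4975, 0.2697, 0.0936]
tool_rot: [0.708, 0.707, 0.0, 0.0]
contact_force: [-0.2, 0.2, 4.2]
finger_gap: 0.0195
```

Emit:
carry_out --pt "0 0 -0.005 0 0 0" --pt "0 0 -0.015 0 0 0" --pt "0 0 -0.02 0 0 0" --pt "0 0 -0.02 0 0 0" --pt "0 0 -0.02 0 0 0" --pt "0 0 -0.02 0 0 0" --pt "0 0 -0.015 0 0 0" --pt "0 0 -0.005 0 0 0" --pt "0 0 0 0 0 0"

```text
time: 7.58
position: [0.4973, 0.2696, 0.2134]
tool_rot: [0.707, 0.707, 0.0, 0.0]
contact_force: [0.1, -0.2, -1.1]
finger_gap: 0.0194
```

Emit:
carry_out --pt "-0.01 -0.001 0 0 0 0" --pt "-0.02 -0.003 0 0 0 0" --pt "-0.03 -0.004 0 0 0 0" --pt "-0.035 -0.005 0 0 0 0" --pt "-0.035 -0.005 0 0 0 0" --pt "-0.035 -0.005 0 0 0 0" --pt "-0.035 -0.005 0 0 0 0" --pt "-0.035 -0.005 0 0 0 0" --pt "-0.035 -0.005 0 0 0 0" --pt "-0.035 -0.005 0 0 0 0" --pt "-0.03 -0.004 0 0 0 0" --pt "-0.02 -0.003 0 0 0 0" --pt "-0.01 -0.001 0 0 0 0" --pt "-0.005 0 0 0 0 0" --pt "0 0 0 0 0 0" --pt "0 0 0 0 0 0"

```text
time: 9.57
position: [0.4459, -0.0997, 0.2133]
tool_rot: [0.707, 0.707, 0.0, -0.0]
contact_force: [0.2, -0.1, 0.5]
finger_gap: 0.019
```

```bash
python3 - <<'E'
from plant import robot
import cv2,numpy as np
w=robot.camera("wrist"); s=robot.camera("side"); print(w["cam_to_world"].round(4).tolist())
cv2.imwrite("pics/m2.png",np.vstack([cv2.resize(w["color"][100:340,200:440],(480,480))[:, :],])); 
cv2.imwrite("pics/s2.png",cv2.resize(s["color"][100:360,200:420],None,fx=2.2,fy=2.2)); print(robot.state()["contact_force"])
E
```

```text
[[1.0, -0.0013, -0.0008, 0.4455], [-0.0015, -0.9572, -0.2895, -0.0259], [-0.0004, 0.2895, -0.9572, 0.3562], [0.0, 0.0, 0.0, 1.0]]
[ 0.53463561  0.04732556 -0.47272366]
```

View pics/m2.png

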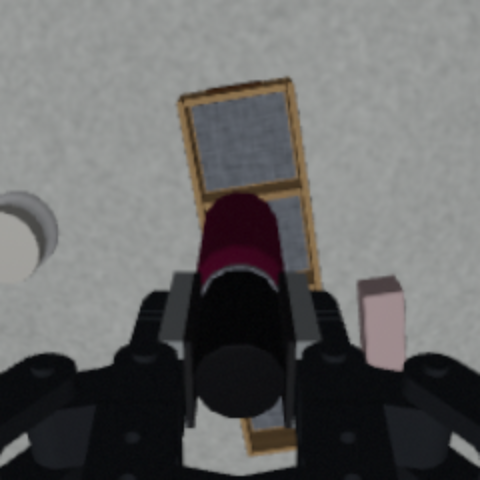

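View pics/s2.png

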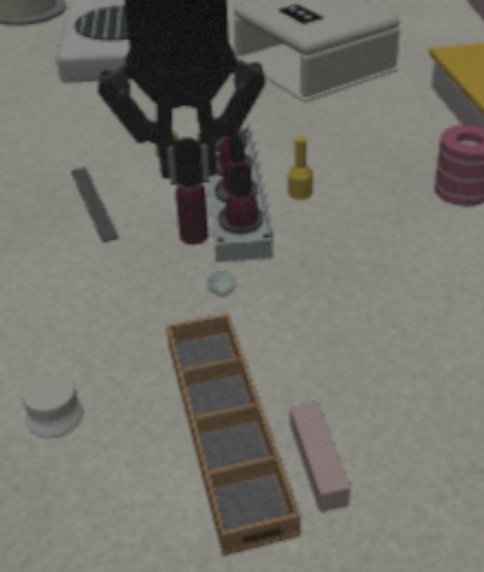

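```bash
python3 - <<'E'
from h import *
M=[[1.0, -0.0013, -0.0008, 0.4455], [-0.0015, -0.9572, -0.2895, -0.0259], [-0.0004, 0.2895, -0.9572, 0.3562]]
for u,v,z in [(180,100,.028),(290,80,.028),(320,285,.028),(238,205,.153),(240,380,.249)]: print(wp(M,200+u/2,100+v/2,z).round(4))
for u,v in [(168,328),(230,318),(297,518),(220,535)]: print("side",pt(S,200+u/2.2,100+v/2.2,.028).round(4))
E
```

```text
[ 0.4138 -0.0748]
[ 0.4725 -0.0641]
[ 0.493  -0.1837]
[ 0.445  -0.0928]
[ 0.4456 -0.0993]
side [ 0.4149 -0.0824]
side [ 0.4769 -0.0751]
side [ 0.5123 -0.3089]
side [ 0.4519 -0.3168]
```

Emit:
carry_out --pt "0 0 0.01 0 0 0" --pt "0 0 0.02 0 0 0" --pt "0 0 0.02 0 0 0" --pt "0 0 0.02 0 0 0" --pt "0 0 0.02 0 0 0" --pt "0 0 0.02 0 0 0" --pt "0 0 0.015 0 0 0" --pt "0 0 0.01 0 0 0" --pt "0 0 0.006 0 0 0" --pt "0 0 0.003 0 0 0" --pt "0 0 0.001 0 0 0" --pt "0 0 0.001 0 0 0" --pt "0 0 0 0 0 0" --pt "0 0 0 0 0 0" --pt "0 0 0 0 0 0"

```text
time: 11.55
position: [0.4461, -0.1004, 0.0674]
tool_rot: [0.707, 0.707, 0.0, 0.0]
contact_force: [-0.3, 0.1, -0.1]
finger_gap: 0.0189
```

Emit:
carry_out --pt "0 0 0.001 0 0 0" --pt "0 0 0.001 0 0 0" --pt "0 0 0 0 0 0" --pt "0 0 0 0 0 0"

```text
time: 12.05
position: [0.446, -0.1003, 0.0653]
tool_rot: [0.707, 0.707, -0.0, -0.0]
contact_force: [0.5, -0.1, -1.1]
finger_gap: 0.0194
```

Emit:
carry_out --pt "0 0 0.001 0 0 0" --pt "0 0 0 0 0 0" --pt "0 0 0 0 0 0"

```text
time: 12.42
position: [0.4461, -0.1004, 0.0645]
tool_rot: [0.707, 0.707, 0.0, 0.0]
contact_force: [-1.2, 0.1, 4.2]
finger_gap: 0.0193
```

Emit:
carry_out --pt "0 0 0 0 0 0" --pt "0 0 0 0 0 0" --pt "0 0 0 0 0 0" --pt "0 0 0 0 0 0" --pt "0 0 0 0 0 0" --pt "0 0 -0.01 0 0 0" --pt "0 0 -0.03 0 0 0" --pt "0 0 -0.04 0 0 0" --pt "0 0 -0.04 0 0 0" --pt "0 0 -0.03 0 0 0" --pt "0 0 0 0 0 0" --pt "0 0 0 0 0 0" --fingers 100

```text
time: 13.92
position: [0.4453, -0.1, 0.2141]
tool_rot: [0.707, 0.707, -0.0, -0.0]
contact_force: [0.2, 0.3, -0.3]
finger_gap: 0.0853
```

Emit:
carry_out --pt "0.04 0.006 0 0 0 0" --pt "0.04 0.007 0 0 0 0" --pt "0.04 0.007 0 0 0 0" --pt "0.04 0.007 0 0 0 0" --pt "0.04 0.007 0 0 0 0" --pt "0.04 0.007 0 0 0 0" --pt "0.04 0.007 0 0 0 0" --pt "0.027 0.0045 0 0 0 0" --pt "0 0 0 0 0 0" --pt "0 0 0 0 0 0"

```text
time: 15.18
position: [0.4978, 0.206, 0.213]
tool_rot: [0.707, 0.707, -0.001, -0.001]
contact_force: [-0.4, 0.1, 1.2]
finger_gap: 0.0848
```

```bash
python3 - <<'E'
from plant import robot
import cv2,numpy as np
w=robot.camera("wrist"); t=robot.camera("top"); print(w["cam_to_world"].round(4).tolist())
cv2.imwrite("pics/w3.png",cv2.resize(w["color"][150:390,220:420],None,fx=2.5,fy=2.5,interpolation=cv2.INTER_CUBIC))
cv2.imwrite("pics/t3.png",cv2.resize(t["color"][160:260,140:490],None,fx=2.2,fy=2.2,interpolation=cv2.INTER_CUBIC))
E
```

```text
[[1.0, -0.0012, -0.0037, 0.4978], [-0.0022, -0.9568, -0.2908, 0.2799], [-0.0032, 0.2908, -0.9568, 0.3559], [0.0, 0.0, 0.0, 1.0]]
```

View pics/w3.png

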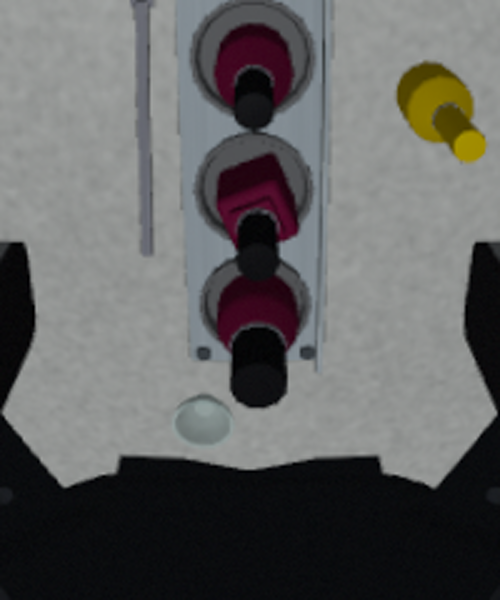

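View pics/t3.png

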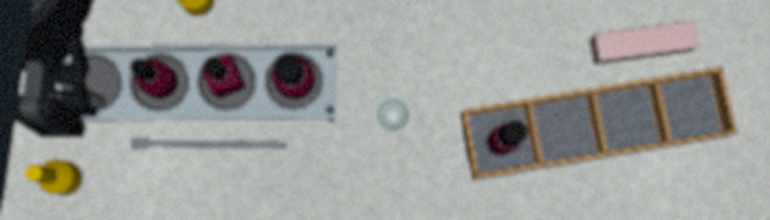

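Tall stands in the leftmost compartment (base at about (502,139) in the crop, centre about (504,140)). The round, square and squat caps are at (254,110), (258,262) and (258,382) in the wrist crop.

```bash
python3 - <<'E'
from h import *
M=[[1.0, -0.0012, -0.0037, 0.4978], [-0.0022, -0.9568, -0.2908, 0.2799], [-0.0032, 0.2908, -0.9568, 0.3559]]
for u,v,z in [(254,110,.113),(258,262,.107),(258,382,.101)]: print(wp(M,220+u/2.5,150+v/2.5,z).round(4))
c=lambda u,v,z:pt(T,140+u/2.2,160+v/2.2,z)
print("tall cap",c(515,131,.1).round(4))
E
```

```text
[0.4987 0.2069]
[0.5001 0.1477]
[0.5004 0.0889]
tall cap [ 0.4454 -0.1004]
```

Emit:
carry_out --pt "0 0 0.02 0 0 0" --pt "0 0 0.02 0 0 0" --pt "0 0 0.02 0 0 0" --pt "0 0 0.02 0 0 0" --pt "0 0 0.02 0 0 0" --pt "0 0 0.02 0 0 0" --pt "0 0 0.01 0 0 0" --pt "0 0 0 0 0 0" --pt "0 0 0 0 0 0"

```text
time: 16.4
position: [0.4994, 0.2065, 0.0849]
tool_rot: [0.708, 0.707, 0.001, 0.0]
contact_force: [0.4, 0.4, -0.4]
finger_gap: 0.0853
```

Emit:
carry_out --pt "0 0 0.001 0 0 0" --pt "0 0 0 0 0 0" --pt "0 0 0 0 0 0" --pt "0 0 0 0 0 0" --pt "0 0 0 0 0 0" --pt "0 0 0 0 0 0" --pt "0 0 0 0 0 0" --pt "0 0 0 0 0 0" --pt "0 0 0 0 0 0" --fingers 0 --grip_force 30

```text
time: 17.52
position: [0.499, 0.2067, 0.0835]
tool_rot: [0.707, 0.707, 0.0, 0.0]
contact_force: [0.2, -0.5, 4.7]
finger_gap: 0.0131
```

Emit:
carry_out --pt "0 0 -0.005 0 0 0" --pt "0 0 -0.015 0 0 0" --pt "0 0 -0.02 0 0 0" --pt "0 0 -0.02 0 0 0" --pt "0 0 -0.02 0 0 0" --pt "0 0 -0.02 0 0 0" --pt "0 0 -0.015 0 0 0" --pt "0 0 -0.005 0 0 0" --pt "0 0 0 0 0 0"

```text
time: 18.65
position: [0.4987, 0.2066, 0.2034]
tool_rot: [0.707, 0.707, 0.0, 0.0]
contact_force: [0.5, 0.0, -1.0]
finger_gap: 0.0127
```

Emit:
carry_out --pt "-0.01 -0.001 0 0 0 0" --pt "-0.02 -0.002 0 0 0 0" --pt "-0.03 -0.003 0 0 0 0" --pt "-0.035 -0.004 0 0 0 0" --pt "-0.035 -0.004 0 0 0 0" --pt "-0.035 -0.004 0 0 0 0" --pt "-0.035 -0.004 0 0 0 0" --pt "-0.035 -0.004 0 0 0 0" --pt "-0.035 -0.004 0 0 0 0" --pt "-0.035 -0.004 0 0 0 0" --pt "-0.03 -0.003 0 0 0 0" --pt "-0.02 -0.003 0 0 0 0" --pt "-0.009 -0.002 0 0 0 0" --pt "-0.003 0 0 0 0 0" --pt "0 0 0 0 0 0" --pt "0 0 0 0 0 0"

```text
time: 20.65
position: [0.4564, -0.1596, 0.2033]
tool_rot: [0.707, 0.707, 0.0, -0.0]
contact_force: [-0.3, -0.1, -1.3]
finger_gap: 0.0126
```

```bash
python3 - <<'E'
from plant import robot
import cv2,numpy as np
w=robot.camera("wrist"); print(w["cam_to_world"].round(4).tolist())
cv2.imwrite("pics/w4.png",cv2.resize(w["color"][100:390,200:440],None,fx=2,fy=2,interpolation=cv2.INTER_CUBIC))
E
```

```text
[[1.0, -0.0012, -0.0007, 0.456], [-0.0014, -0.9572, -0.2895, -0.0858], [-0.0004, 0.2895, -0.9572, 0.3462], [0.0, 0.0, 0.0, 1.0]]
```

View pics/w4.png

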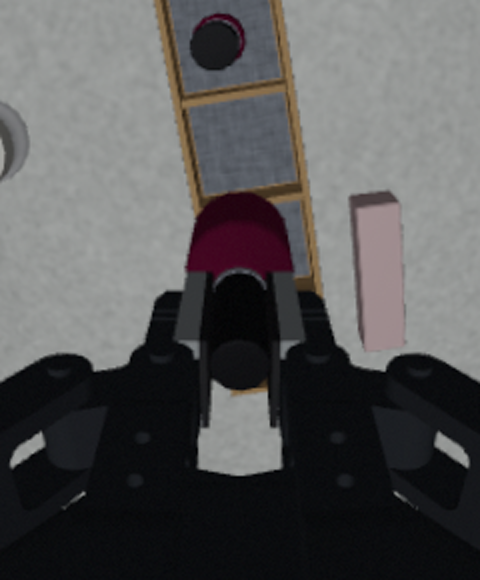

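The round bottle hangs straight over compartment 2, and tall stands in compartment 1 (cap at (215,42)). Lowering.

Emit:
carry_out --pt "0 0 0.01 0 0 0" --pt "0 0 0.02 0 0 0" --pt "0 0 0.02 0 0 0" --pt "0 0 0.02 0 0 0" --pt "0 0 0.02 0 0 0" --pt "0 0 0.02 0 0 0" --pt "0 0 0.015 0 0 0" --pt "0 0 0.01 0 0 0" --pt "0 0 0.006 0 0 0" --pt "0 0 0.003 0 0 0" --pt "0 0 0.001 0 0 0" --pt "0 0 0.001 0 0 0" --pt "0 0 0.001 0 0 0" --pt "0 0 0 0 0 0" --pt "0 0 0 0 0 0" --pt "0 0 0 0 0 0"

```text
time: 22.7
position: [0.4565, -0.1604, 0.0564]
tool_rot: [0.707, 0.707, 0.0, 0.0]
contact_force: [-0.6, -0.5, -1.3]
finger_gap: 0.0129
```

Emit:
carry_out --pt "0 0 0.001 0 0 0" --pt "0 0 0 0 0 0" --pt "0 0 0 0 0 0"

```text
time: 23.08
position: [0.4564, -0.1603, 0.0553]
tool_rot: [0.707, 0.707, -0.0, -0.0]
contact_force: [0.1, -0.1, -1.6]
finger_gap: 0.0127
```

Emit:
carry_out --pt "0 0 0.001 0 0 0" --pt "0 0 0 0 0 0" --pt "0 0 0 0 0 0"

```text
time: 23.45
position: [0.4565, -0.1604, 0.0545]
tool_rot: [0.707, 0.707, 0.0, 0.0]
contact_force: [0.2, -0.5, 2.5]
finger_gap: 0.0127
```

Emit:
carry_out --pt "0 0 0 0 0 0" --pt "0 0 0 0 0 0" --pt "0 0 0 0 0 0" --pt "0 0 0 0 0 0" --pt "0 0 0 0 0 0" --pt "0 0 -0.01 0 0 0" --pt "0 0 -0.03 0 0 0" --pt "0 0 -0.04 0 0 0" --pt "0 0 -0.04 0 0 0" --pt "0 0 -0.03 0 0 0" --pt "0 0 0 0 0 0" --pt "0 0 0 0 0 0" --fingers 100

```text
time: 24.95
position: [0.4558, -0.1599, 0.2041]
tool_rot: [0.707, 0.707, -0.0, -0.0]
contact_force: [-0.3, 1.0, -0.8]
finger_gap: 0.0854
```

Emit:
carry_out --pt "0.04 0.005 0 0 0 0" --pt "0.04 0.006 0 0 0 0" --pt "0.04 0.006 0 0 0 0" --pt "0.04 0.006 0 0 0 0" --pt "0.04 0.006 0 0 0 0" --pt "0.04 0.006 0 0 0 0" --pt "0.04 0.005 0 0 0 0" --pt "0.028 0.003 0 0 0 0" --pt "0 0 0 0 0 0" --pt "0 0 0 0 0 0"

```text
time: 26.2
position: [0.4989, 0.1471, 0.2032]
tool_rot: [0.707, 0.707, -0.001, -0.001]
contact_force: [0.4, -0.8, 0.1]
finger_gap: 0.0855
```

```bash
python3 - <<'E'
from plant import robot
import cv2,numpy as np
w=robot.camera("wrist"); t=robot.camera("top"); print(w["cam_to_world"].round(4).tolist())
cv2.imwrite("pics/w5.png",cv2.resize(w["color"][150:390,220:420],None,fx=2.5,fy=2.5,interpolation=cv2.INTER_CUBIC))
cv2.imwrite("pics/t5.png",cv2.resize(t["color"][160:260,140:490],None,fx=2.2,fy=2.2,interpolation=cv2.INTER_CUBIC))
E
```

```text
[[1.0, -0.0012, -0.0033, 0.4989], [-0.0022, -0.9569, -0.2905, 0.221], [-0.0028, 0.2905, -0.9569, 0.3461], [0.0, 0.0, 0.0, 1.0]]
```

View pics/w5.png

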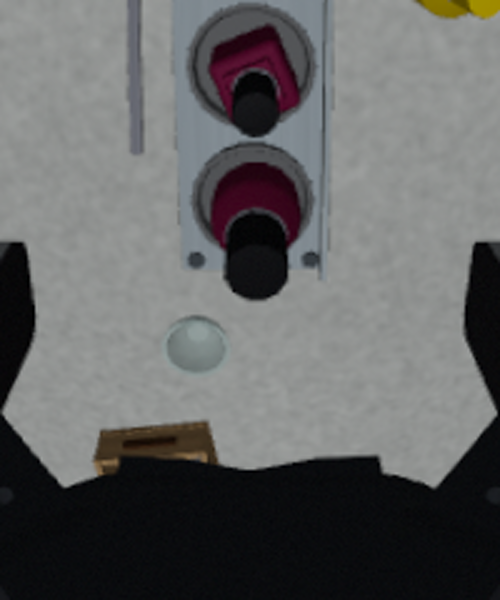

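View pics/t5.png

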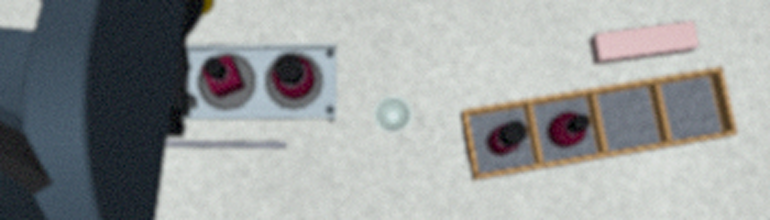

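Both placed bottles stand centred in compartments 1 and 2. Next is the square bottle, cap at (256,113) in the crop.

```bash
python3 - <<'E'
from h import *
M=[[1.0, -0.0012, -0.0033, 0.4989], [-0.0022, -0.9569, -0.2905, 0.221], [-0.0028, 0.2905, -0.9569, 0.3461]]
for u,v,z in [(256,113,.107),(257,270,.101)]: print(wp(M,220+u/2.5,150+v/2.5,z).round(4))
E
```

```text
[0.5005 0.1482]
[0.501  0.0877]
```

Emit:
carry_out --pt "0 0 0.02 0 0 0" --pt "0 0 0.02 0 0 0" --pt "0 0 0.02 0 0 0" --pt "0 0 0.02 0 0 0" --pt "0 0 0.02 0 0 0" --pt "0 0 0.02 0 0 0" --pt "0 0 0.007 0 0 0" --pt "0 0 0 0 0 0" --pt "0 0 0 0 0 0"

```text
time: 27.42
position: [0.5003, 0.1474, 0.078]
tool_rot: [0.708, 0.707, 0.001, 0.0]
contact_force: [1.4, 0.9, -0.2]
finger_gap: 0.0856
```

Emit:
carry_out --pt "0 0 0 0 0 0" --pt "0 0 0 0 0 0" --pt "0 0 0 0 0 0" --pt "0 0 0 0 0 0" --pt "0 0 0 0 0 0" --pt "0 0 0 0 0 0" --pt "0 0 0 0 0 0" --pt "0 0 0 0 0 0" --pt "0 0 0 0 0 0" --fingers 0 --grip_force 30

```text
time: 28.55
position: [0.4998, 0.1477, 0.0774]
tool_rot: [0.708, 0.707, 0.0, 0.0]
contact_force: [-0.8, 1.2, 2.4]
finger_gap: 0.015
```

Emit:
carry_out --pt "0 0 -0.005 0 0 0" --pt "0 0 -0.015 0 0 0" --pt "0 0 -0.02 0 0 0" --pt "0 0 -0.02 0 0 0" --pt "0 0 -0.02 0 0 0" --pt "0 0 -0.02 0 0 0" --pt "0 0 -0.015 0 0 0" --pt "0 0 -0.005 0 0 0" --pt "0 0 0 0 0 0"

```text
time: 29.68
position: [0.4997, 0.1476, 0.1975]
tool_rot: [0.707, 0.707, 0.0, 0.0]
contact_force: [-0.7, 0.2, -1.1]
finger_gap: 0.0152
```

Emit:
carry_out --pt "-0.01 -0.001 0 0 0 0" --pt "-0.02 -0.002 0 0 0 0" --pt "-0.03 -0.003 0 0 0 0" --pt "-0.035 -0.003 0 0 0 0" --pt "-0.035 -0.003 0 0 0 0" --pt "-0.035 -0.003 0 0 0 0" --pt "-0.035 -0.003 0 0 0 0" --pt "-0.035 -0.003 0 0 0 0" --pt "-0.035 -0.003 0 0 0 0" --pt "-0.035 -0.003 0 0 0 0" --pt "-0.03 -0.003 0 0 0 0" --pt "-0.02 -0.003 0 0 0 0" --pt "-0.009 -0.001 0 0 0 0" --pt "-0.003 0 0 0 0 0" --pt "0 0 0 0 0 0" --pt "0 0 0 0 0 0"

```text
time: 31.68
position: [0.4653, -0.2184, 0.1973]
tool_rot: [0.707, 0.707, 0.0, -0.0]
contact_force: [-0.5, -0.2, -0.7]
finger_gap: 0.0148
```

```bash
python3 - <<'E'
from plant import robot
import cv2,numpy as np
w=robot.camera("wrist"); print(w["cam_to_world"].round(4).tolist())
cv2.imwrite("pics/w6.png",cv2.resize(w["color"][60:390,200:440],None,fx=1.8,fy=1.8,interpolation=cv2.INTER_CUBIC))
E
```

```text
[[1.0, -0.0011, -0.0007, 0.4649], [-0.0012, -0.9572, -0.2894, -0.1447], [-0.0003, 0.2894, -0.9572, 0.3403], [0.0, 0.0, 0.0, 1.0]]
```

View pics/w6.png

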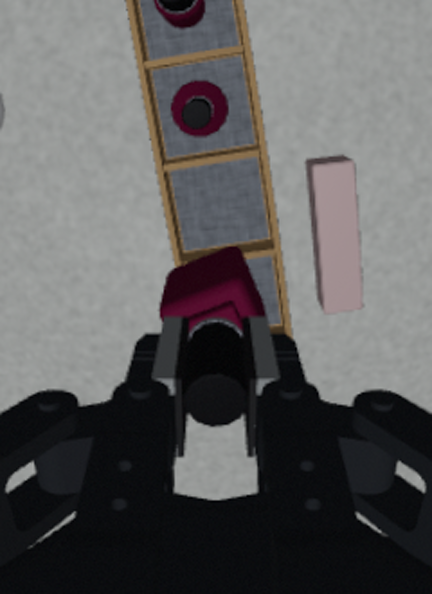

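The square bottle hangs straight; round stands in compartment 2 (cap at (197,112)). Compartment 3 is empty below the square bottle.

Emit:
carry_out --pt "0 0 0.01 0 0 0" --pt "0 0 0.02 0 0 0" --pt "0 0 0.02 0 0 0" --pt "0 0 0.02 0 0 0" --pt "0 0 0.02 0 0 0" --pt "0 0 0.02 0 0 0" --pt "0 0 0.015 0 0 0" --pt "0 0 0.01 0 0 0" --pt "0 0 0.006 0 0 0" --pt "0 0 0.003 0 0 0" --pt "0 0 0.001 0 0 0" --pt "0 0 0.001 0 0 0" --pt "0 0 0.001 0 0 0" --pt "0 0 0.001 0 0 0" --pt "0 0 0 0 0 0" --pt "0 0 0 0 0 0" --pt "0 0 0 0 0 0"

```text
time: 33.85
position: [0.4654, -0.2193, 0.0493]
tool_rot: [0.707, 0.707, 0.0, 0.0]
contact_force: [0.1, -0.1, -0.9]
finger_gap: 0.0145
```

Emit:
carry_out --pt "0 0 0.001 0 0 0" --pt "0 0 0 0 0 0" --pt "0 0 0 0 0 0"

```text
time: 34.22
position: [0.4654, -0.2194, 0.0484]
tool_rot: [0.707, 0.707, 0.0, 0.0]
contact_force: [0.5, 1.0, 1.5]
finger_gap: 0.0149
```

Emit:
carry_out --pt "0 0 0.0005 0 0 0" --pt "0 0 0 0 0 0" --pt "0 0 0 0 0 0"

```text
time: 34.6
position: [0.4655, -0.2194, 0.0484]
tool_rot: [0.707, 0.707, 0.0, 0.0]
contact_force: [-0.5, 0.4, 5.4]
finger_gap: 0.0155
```

Emit:
carry_out --pt "0 0 0 0 0 0" --pt "0 0 0 0 0 0" --pt "0 0 0 0 0 0" --pt "0 0 0 0 0 0" --pt "0 0 0 0 0 0" --pt "0 0 -0.01 0 0 0" --pt "0 0 -0.03 0 0 0" --pt "0 0 -0.04 0 0 0" --pt "0 0 -0.04 0 0 0" --pt "0 0 -0.03 0 0 0" --pt "0 0 0 0 0 0" --pt "0 0 0 0 0 0" --fingers 100

```text
time: 36.1
position: [0.4648, -0.2189, 0.1975]
tool_rot: [0.707, 0.707, -0.0, -0.0]
contact_force: [-1.0, 0.9, -0.6]
finger_gap: 0.0851
```

Emit:
carry_out --pt "0.04 0.004 0 0 0 0" --pt "0.04 0.004 0 0 0 0" --pt "0.04 0.005 0 0 0 0" --pt "0.04 0.005 0 0 0 0" --pt "0.04 0.005 0 0 0 0" --pt "0.04 0.005 0 0 0 0" --pt "0.04 0.004 0 0 0 0" --pt "0.027 0.002 0 0 0 0" --pt "0 0 0 0 0 0" --pt "0 0 0 0 0 0"

```text
time: 37.35
position: [0.499, 0.0871, 0.1968]
tool_rot: [0.707, 0.707, -0.001, -0.001]
contact_force: [-0.3, -0.5, -0.2]
finger_gap: 0.0852
```

```bash
python3 - <<'E'
from plant import robot
import cv2,numpy as np
w=robot.camera("wrist"); t=robot.camera("top"); print(w["cam_to_world"].round(4).tolist())
cv2.imwrite("pics/w7.png",cv2.resize(w["color"][150:390,220:420],None,fx=2.5,fy=2.5,interpolation=cv2.INTER_CUBIC))
cv2.imwrite("pics/t7.png",cv2.resize(t["color"][160:260,140:490],None,fx=2.2,fy=2.2,interpolation=cv2.INTER_CUBIC))
E
```

```text
[[1.0, -0.0014, -0.0029, 0.4989], [-0.0022, -0.957, -0.2902, 0.161], [-0.0024, 0.2902, -0.957, 0.3397], [0.0, 0.0, 0.0, 1.0]]
```

View pics/w7.png

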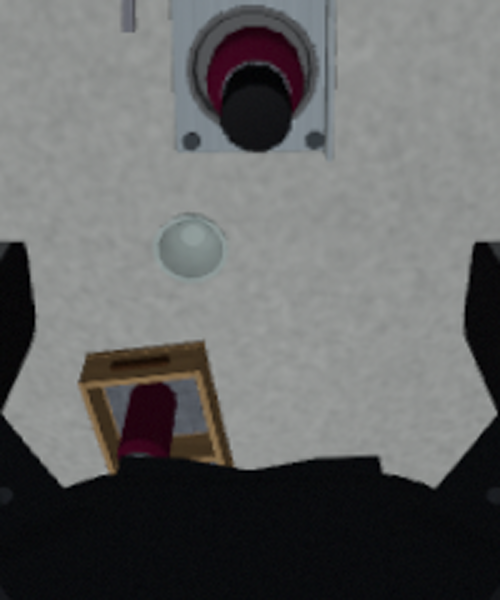

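View pics/t7.png

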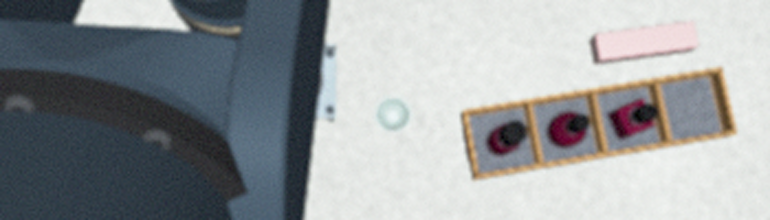

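Three stand in compartments 1–3. Squat's cap is at (257,115) in the crop, the same place relative to the jaws as before.

Emit:
carry_out --pt "0.001 0 0.02 0 0 0" --pt "0 0 0.02 0 0 0" --pt "0 0 0.02 0 0 0" --pt "0 0 0.02 0 0 0" --pt "0 0 0.02 0 0 0" --pt "0 0 0.02 0 0 0" --pt "0 0 0.004 0 0 0" --pt "0 0 0 0 0 0" --pt "0 0 0 0 0 0"

```text
time: 38.58
position: [0.5003, 0.0884, 0.0745]
tool_rot: [0.708, 0.707, 0.001, 0.001]
contact_force: [-0.3, 0.3, 1.4]
finger_gap: 0.0855
```

Emit:
carry_out --pt "0 0 0 0 0 0" --pt "0 0 0 0 0 0" --pt "0 0 0 0 0 0" --pt "0 0 0 0 0 0" --pt "0 0 0 0 0 0" --pt "0 0 0 0 0 0" --pt "0 0 0 0 0 0" --pt "0 0 0 0 0 0" --pt "0 0 0 0 0 0" --fingers 0 --grip_force 30

```text
time: 39.7
position: [0.4998, 0.0887, 0.0739]
tool_rot: [0.707, 0.707, 0.0, 0.0]
contact_force: [0.4, -0.2, 4.1]
finger_gap: 0.0231
```

Emit:
carry_out --pt "0 0 -0.005 0 0 0" --pt "0 0 -0.015 0 0 0" --pt "0 0 -0.02 0 0 0" --pt "0 0 -0.02 0 0 0" --pt "0 0 -0.02 0 0 0" --pt "0 0 -0.02 0 0 0" --pt "0 0 -0.015 0 0 0" --pt "0 0 -0.005 0 0 0" --pt "0 0 0 0 0 0"

```text
time: 40.83
position: [0.4996, 0.0887, 0.1942]
tool_rot: [0.707, 0.707, 0.0, 0.0]
contact_force: [0.5, 0.2, -0.9]
finger_gap: 0.0234
```

Emit:
carry_out --pt "-0.01 -0.001 0 0 0 0" --pt "-0.02 -0.002 0 0 0 0" --pt "-0.03 -0.002 0 0 0 0" --pt "-0.035 -0.002 0 0 0 0" --pt "-0.035 -0.002 0 0 0 0" --pt "-0.035 -0.002 0 0 0 0" --pt "-0.035 -0.002 0 0 0 0" --pt "-0.035 -0.002 0 0 0 0" --pt "-0.035 -0.002 0 0 0 0" --pt "-0.035 -0.002 0 0 0 0" --pt "-0.03 -0.002 0 0 0 0" --pt "-0.02 -0.002 0 0 0 0" --pt "-0.009 -0.001 0 0 0 0" --pt "-0.003 0 0 0 0 0" --pt "0 0 0 0 0 0" --pt "0 0 0 0 0 0"

```text
time: 42.82
position: [0.4753, -0.2774, 0.1938]
tool_rot: [0.707, 0.707, 0.0, -0.0]
contact_force: [0.6, -0.6, -0.1]
finger_gap: 0.0227
```

```bash
python3 - <<'E'
from plant import robot
import cv2,numpy as np
w=robot.camera("wrist"); print(w["cam_to_world"].round(4).tolist())
cv2.imwrite("pics/w8.png",cv2.resize(w["color"][60:390,200:440],None,fx=1.8,fy=1.8,interpolation=cv2.INTER_CUBIC))
E
```

```text
[[1.0, -0.0011, -0.0007, 0.4749], [-0.0013, -0.9572, -0.2894, -0.2037], [-0.0003, 0.2894, -0.9572, 0.3368], [0.0, 0.0, 0.0, 1.0]]
```

View pics/w8.png

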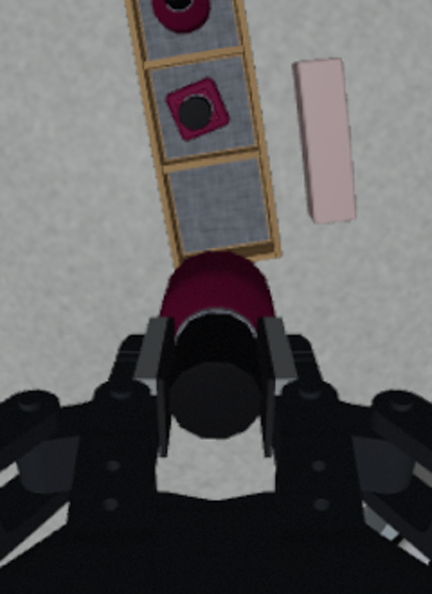

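Squat hangs straight. Compartment 4 (centre about (222,205)) is empty, and square stands in compartment 3. Lowering.

Emit:
carry_out --pt "0 0 0.01 0 0 0" --pt "0 0 0.02 0 0 0" --pt "0 0 0.02 0 0 0" --pt "0 0 0.02 0 0 0" --pt "0 0 0.02 0 0 0" --pt "0 0 0.02 0 0 0" --pt "0 0 0.015 0 0 0" --pt "0 0 0.01 0 0 0" --pt "0 0 0.006 0 0 0" --pt "0 0 0.003 0 0 0" --pt "0 0 0.001 0 0 0" --pt "0 0 0.001 0 0 0" --pt "0 0 0.001 0 0 0" --pt "0 0 0.001 0 0 0" --pt "0 0 0 0 0 0" --pt "0 0 0 0 0 0" --pt "0 0 0 0 0 0"

```text
time: 45.0
position: [0.4753, -0.2784, 0.0458]
tool_rot: [0.707, 0.707, 0.0, 0.0]
contact_force: [0.7, 0.2, -1.2]
finger_gap: 0.0228
```

Emit:
carry_out --pt "0 0 0.001 0 0 0" --pt "0 0 0 0 0 0" --pt "0 0 0 0 0 0"

```text
time: 45.38
position: [0.4754, -0.2785, 0.045]
tool_rot: [0.707, 0.707, 0.0, 0.0]
contact_force: [0.1, 0.9, 2.4]
finger_gap: 0.0225
```

Contact, so I release, rise and move aside (left) to see.

Emit:
carry_out --pt "0 0 0 0 0 0" --pt "0 0 0 0 0 0" --pt "0 0 0 0 0 0" --pt "0 0 0 0 0 0" --pt "0 0 0 0 0 0" --pt "0 0 -0.01 0 0 0" --pt "0 0 -0.03 0 0 0" --pt "0 0 -0.04 0 0 0" --pt "0 0 -0.04 0 0 0" --pt "0 0 -0.04 0 0 0" --pt "0.04 0 0 0 0 0" --pt "0.04 0 0 0 0 0" --pt "0.04 0 0 0 0 0" --pt "0.04 0 0 0 0 0" --pt "0.04 0 0 0 0 0" --pt "0.04 0 0 0 0 0" --pt "0.04 0 0 0 0 0" --pt "0 0 0 0 0 0" --pt "0 0 0 0 0 0" --pt "0 0 0 0 0 0" --fingers 100

```text
time: 47.88
position: [0.4759, 0.0006, 0.205]
tool_rot: [0.708, 0.706, 0.0, 0.0]
contact_force: [1.0, 0.2, 0.0]
finger_gap: 0.0857
```

```bash
python3 - <<'E'
from plant import robot
import cv2,numpy as np
t=robot.camera("top"); s=robot.camera("side")
cv2.imwrite("pics/t9.png",cv2.resize(t["color"][180:250,340:490],None,fx=5,fy=5,interpolation=cv2.INTER_CUBIC))
cv2.imwrite("pics/s9.png",cv2.resize(s["color"][200:360,220:400],None,fx=3.5,fy=3.5,interpolation=cv2.INTER_CUBIC))
E
```

```text
(no output)
```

View pics/t9.png

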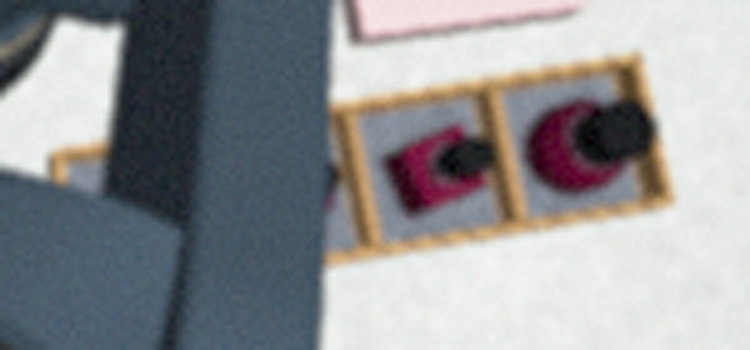

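View pics/s9.png

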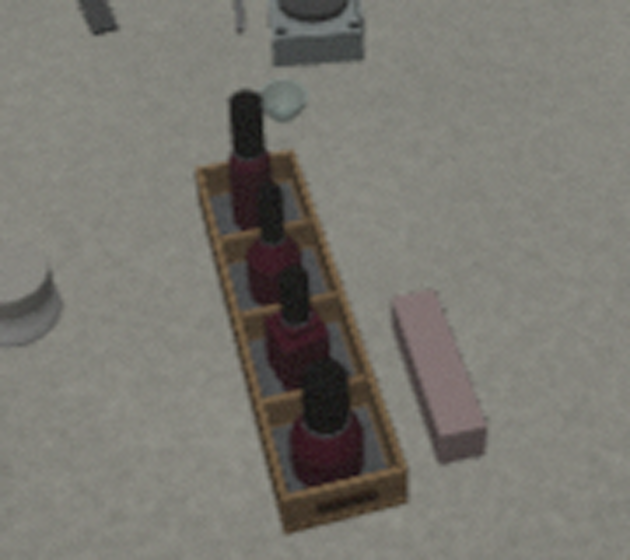

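```bash
python3 - <<'E'
from h import *
from plant import robot
o=np.array([.4608,-.1896]);a=.164;R=np.array([[np.cos(a),np.sin(a)],[-np.sin(a),np.cos(a)]])
for n,u,v,z in [("square",472,158,.078),("squat",624,128,.072)]: print(n,(R@(pt(T,340+u/5,180+v/5,z)-o)).round(4))
print("tall",(R@(np.array([.4454,-.1004])-o)).round(4), "round c", (R@(pt(T,140+578/2.2,160+122/2.2,.084)-o)).round(4))
print(robot.state()["position"]); robot.finish_job()
E
```

```text
square [-0.0031 -0.0283]
squat [-0.001  -0.0902]
tall [-0.0006  0.0905] round c [-0.0007  0.0336]
[0.47576532 0.0006285  0.20486959]
the job is handed in; nothing more can be done
```

I moved all four bottles to the work rack in their original order from the left: tall, round, square, squat. I gripped each by its cap, carried it upright, and lowered it in 1 mm or smaller steps until I felt light contact (2–6 N) before letting go. The job was handed in at about 48 s.

- **Position:** measured from the top camera, each bottle is within about 4 mm of its compartment centre on both rack axes (limit 18 mm). Tall and round were measured from pictures taken earlier in the run, because the arm hid most of compartments 1 and 2 in the last top view.
- **Standing:** the last side view shows all four upright and released, with the open gripper clear of the work rack.
- **One disagreement:** the side camera gave y values about 8 mm different from the top and wrist cameras, which agreed with each other. I used the top and wrist cameras.

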